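Raise the bench magnifier to its second stop and hold it there

ROBOT

A 7-joint arm with a two-finger parallel gripper is mounted at the origin on the work surface. World frame = base frame: x ahead of the robot, y to its left, z up, the work surface at z = 0. Lengths are in m, angles in rad, forces in N, time in s.
With the tool pointing down it reaches from about 0.35 to 0.9 m from the base axis. Payload 7.2 kg.
Tool frame: the origin (TCP) lies between the finger pads, 19 mm behind the fingertips; this is the grasp point; z points along the fingers, y is the direction in which the jaws open and shut (so a half turn about z gives the same grasp; the last joint's range is limited). The gripper opens to 85 mm and grips with 20 to 120 N. Pads are 22 mm wide; open, the fingers measure 114 mm over their backs; the gripper's body (76 mm by 85 mm) begins 54 mm behind the grasp point. The pads swing forward as they close: fully open they stand 13 mm farther back than shut.
Start: joints at [-1.411, 0.411, -0.013, 1.596, 0.006, 1.134, -0.082], TCP at [0.141, 0.609, 0.25] pointing down, gripper open.
Joint ranges: [-2.95, 2.95], [-0.29, 1.99], [-1.47, 1.44], [0.14, 2.54], [-1.03, 4.17], [0.13, 1.85], [-2.86, 2.86]. Speed limits (rad/s): [2.39, 2.39, 3.01, 3.01, 3.14, 3.14, 3.14].

INTERFACE

Orientations are given as a 3x3 rotation matrix whose columns are the frame's x, y, z axes.
In Python, from station import get_state, read_camera, finish_job, find_in, landmark_of gives the robot as it stands.
- The arm moves only by the tool move_arm, never from a script. Its argument "plan" is a list that holds one entry, the list of rows, each a list of 4 numbers: the shift along the tool's x, y, z in cm, then the turn about the tool's z in degrees. In form: [[[dx, dy, dz, spin], ...]]. A call has 1 to 8 rows; each row is the pose to reach, as a shift and turn from the pose commanded when the call began, along the tool's axes at that moment; what a row does not reach only later rows make up. A row lasts 1/10 s, in which the tool goes at most 50 mm and 8.59 degrees, less where a joint would pass 70% of its speed; a pose out of reach is approached as far as the arm can. A call with a gripper value outside its range is refused whole. "gripper" is the finger opening in cm, from 0 to 8.54, set as the call begins (left out, the last holds). The fingers move at their own pace and stop on an object; the grip force is fixed at half the most. Time passes only in rows, so rows that repeat a pose let the fingers close. It gives the time, the measured TCP pose, the force and the opening at its end, in the units of the state.
- get_state(): the state, without advancing time (a new reading comes with each control period).
- read_camera(name): name is "scene" or "top"; returns a dict with "color" (400x640x3 uint8, red, green, blue), "camera_matrix" (3x3 intrinsics, pixels), "world_to_cam" (4x4, takes a point from world to camera coordinates). Camera axes: x right, y down, z forward; pixel columns grow to the right and rows downward; lengths in m; the calibration is good to about 2 mm. A picture is of the moment at which its call begins. There is no depth.
- finish_job(): hands the job in, once; it reports no verdict.
Trained networks look in a picture, given as the dict that the camera call returned (one of the last four; its "shot" number tells which), for a name from the list of things; names that differ only in an ending like _2 or _b are one class to them, and where a whole thing is asked for, a point or a joint stands for the part that bears it (a point fixed in the world has none). Each returns a list of dicts, best first, with "p" (0 to 1); they miss things now and then, are a little off and sometimes report something else, mostly with a low value. They report only what shows in the picture. A call takes as long as a camera call.
- find_in(picture, name): "point" ([column, row] as shares, 0 to 1, of the picture: columns of its width, rows of its height, amid what is visible of it).
- landmark_of(picture, name): "point" ([column, row] as shares, 0 to 1, of the picture: columns of its width, rows of its height: a listed point, or the origin of a listed thing).
The state is a dict: "clock": time; "joint_pos": joint angles; "joint_velocities": joint speeds; "tau": joint torques, N m; "ee_pos": TCP position; "ee_rot": TCP orientation; "contact_force": force on the tool from outside, world axes, zero at the start; "wrist_torque": the same for the moment, N m; "grip_width": finger opening in m.
Only numpy, scipy, OpenCV 4.12 (cv2) and the standard library are available. Lean on these libraries where they do the work, as an engineer would, in place of code of your own. Each camera call takes 0.05 s, during which the arm holds its last target. There are 200 camera calls.

TASK

Raise the magnifier on the jeweller's board so that the pendant can be looked at: pinch the head so that its side button is squeezed in while the post is still down, then pull the head straight up past the first stop to the second one, as far as the post will go. It sinks back when let go, so finish still gripping the head with the post fully extended, and leave everything else on the bench where it is.

Things in the scene. Friction and masses are not known exactly. Their poses are not given: they have to be found in the camera images.
- stand: Magnifier stand, screwed to a 12 mm thick dark board; its place (it may trade with the mandrel) and yaw vary. Origin: centre of its underside on the post axis, z up. Round foot 100 mm across, 16 mm high; outer tube 22 mm; collar (local x -16 to +30, y +-18 mm) with its top 125 mm up. A two-stage telescopic post rises from it, carrying the head; the lens stands out to local -y.
- grip (a point): Where the TCP goes on the head (a black block 32 x 26 x 52 mm, x y z): 30 mm above its underside, 30.5 mm above the collar when down, 1 mm to +x of the post axis. Axes like the stand's: +x to the button, -y to the lens. Fingers close along local x: one pad on the button, the other on the head's flat back, 16 mm to -x of the axis. 41 mm across with the button out, 34 mm with it in.
- button_face (a point): Middle of the button's outer face: a ribbed grey plate 20 mm wide and 24 mm high on the +x side of the head; it stands 9 mm out of the head and is pressed in towards local -x.
- lens (a point): Middle of the round lens, 82 mm across its frame and 8 mm thick, 105 mm from the post axis to local -y, carried by a thin arm and level with the lower part of the head (22 mm below the grip point). It moves with the head.
- button (a joint): Travel of the button, 0 out to 0.007 m fully in, sprung: 3 N to start, 8 N fully in; springs out when let go. From about 0.005 m the hook below it is clear of the collar's lip and the head can rise; otherwise the hook blocks the head.
- head (a joint): First stage: rise of the head and thin rod out of the middle tube, 0 (down) to 0.065 m (first stop). It slides first. Head, lens and rod weigh about 0.3 kg.
- pole (a joint): Second stage: rise of the middle tube, 0 (down) to 0.065 m (second stop). It follows once the head is at its first stop; pulling both takes about 5 to 10 N. Full extension raises the grip point by 130 mm. Both stages sink by their weight when let go.
- pendant: Leave alone: half-made crescent pendant of brass, 50 x 36 x 5 mm, lying on the board below the lens; its origin is 6 mm off the middle. Origin on its underside.
- mandrel: Leave alone: ring mandrel: bare tapered steel cone, 200 mm tall, 25 mm thick low down and 12 mm at its tip, upright on a round foot of 80 mm; loose, 0.7 kg. Origin on its underside.
- tin_a: Leave alone: green bead tin, 60 mm across, 18 mm high, brass beads. Origin on its underside.
- tin_b: Leave alone: green bead tin, 60 mm across, 18 mm high, copper beads. Origin on its underside.
- tweezers: Leave alone: steel tweezers, 130 mm long, 6 mm thick, lying flat. Origin on its underside.
- pliers: Leave alone: pliers, 140 x 50 x 12 mm, lying flat. Origin on its underside.
- jar: Leave alone: capped amber jar, 56 mm across, 70 mm high. Origin on its underside.

How it is judged:
On the way, in this order (a step that is already met when the one before it is completed fails the run):
1. the button is squeezed in while the post is still down (value of joint button above 0.0045 m and value of joint head below 0.02 m), for 0.05 s.
2. the head is drawn up to its first stop (value of joint head above 0.058 m), for 0.02 s.
At the end, for the whole second after the job is handed in: The robot is still gripping the head (fingers press on it with more than 3 N, TCP within 35 mm of the grip point), both stages of the post are out to within 7 mm of their 65 mm stops, and nothing slides (under 0.03 m/s) (value of joint each of head, pole above 0.058 m and velocity of joint head between -0.03 and 0.03 m/s and velocity of joint pole between -0.03 and 0.03 m/s and contact force between the fingers and stand above 3 N and distance between the grasp point and grip below 0.035 m); the arm keeps its last pose, push and grip.
It fails at once if something else on the bench is shifted by more than 20 mm (distance of any of pendant, mandrel, tin_a, tin_b, tweezers, pliers, jar from where it was at the start of the episode above 0.02 m).
It also fails if it takes over 32 s, if anything falls off the work surface, if the arm or the gripper's body presses on something with over 40 N, if the wrist force passes 120 N, or if a joint passes its speed limit or range.

## Working session

There is one attempt and no reset: what is moved stays moved. The work goes in short steps, Python scripts to look and compute and a tool call to move; the robot and the scene stay as the last step left them, time stands still between calls to the robot, and variables do not carry over. Pictures are saved under pics/ and viewed, about 8 in all and at most 12, crops included, and the job is handed in when it is done.

Besides the shell and the picture viewer there is one more tool, called after "Emit:" by a JSON object that holds its "name" and its "arguments", one argument or row to a line. move_arm: Moves the arm, as the interface text tells. Its arguments: {"type":"object","properties":{"plan":{"type":"array"},"gripper":{"type":"number"}},"required":["plan"]}

```bash
mkdir -p pics; cat > h.py <<'E'
import numpy as np, cv2
from station import *
def px(p): return np.array([p[0]*640,p[1]*400])
def ray(c,uv):
    T=c["world_to_cam"];T=np.array(T);R=T[:3,:3];o=-R.T@T[:3,3]
    d=R.T@np.linalg.inv(np.array(c["camera_matrix"]))@np.array([uv[0],uv[1],1.]);return o,d/np.linalg.norm(d)
def plane(c,uv,z):
    o,d=ray(c,uv);return o+d*(z-o[2])/d[2]
def tri(cs,uvs):
    A=np.zeros((3,3));b=np.zeros(3);rs=[ray(c,u) for c,u in zip(cs,uvs)]
    for o,d in rs:
        P=np.eye(3)-np.outer(d,d);A+=P;b+=P@o
    X=np.linalg.solve(A,b);return X,[np.linalg.norm((np.eye(3)-np.outer(d,d))@(X-o))*1000 for o,d in rs]
def proj(c,X):
    T=np.array(c["world_to_cam"]);p=np.array(c["camera_matrix"])@(T[:3,:3]@X+T[:3,3]);return p[:2]/p[2]
def save(c,n,crop=None,s=1):
    im=c["color"][:,:,::-1]
    if crop: a,b,e,f=crop; im=im[b:f,a:e]
    cv2.imwrite("pics/"+n,cv2.resize(im,None,fx=s,fy=s,interpolation=cv2.INTER_CUBIC))
E
python3 - <<'E'
from h import *
np.set_printoptions(precision=4,suppress=True)
s=get_state();print(s["clock"],s["ee_pos"],np.array(s["ee_rot"]),s["grip_width"])
a=read_camera("scene");b=read_camera("top")
cv2.imwrite("pics/a.png",np.vstack([cv2.resize(x["color"][:,:,::-1],(480,300)) for x in(a,b)]))
save(a,"s.png");save(b,"t.png")
for n in["stand","grip","button_face","lens","pendant","mandrel"]:
    L=[landmark_of(c,n) for c in(a,b)]
    for l in L: print(n,[(px(x["point"]).round(1),round(x["p"],2)) for x in l[:3]])
    if all(L):
        print("   ",*tri((a,b),[px(l[0]["point"]) for l in L]))
for n in "tin_a","jar","pliers","tweezers":
    l=landmark_of(b,n); print(n,[(plane(b,px(x["point"]),0).round(3),round(x["p"],2)) for x in l[:2]])
E
```

```text
0.0 [0.1411 0.6084 0.2492] [[-0.9742  0.2258 -0.0002]
 [ 0.2258  0.9742 -0.0015]
 [-0.0001 -0.0015 -1.    ]] 0.0852990788270773
stand [(array([385., 203.]), 0.59)]
stand [(array([247.1, 239.7]), 0.59)]
    [0.4999 0.2074 0.0064] [np.float64(5.985101817647875), np.float64(5.985101817647824)]
grip [(array([392.4, 164.2]), 0.62)]
grip [(array([242.9, 234.8]), 0.7)]
    [0.5047 0.2008 0.1749] [np.float64(6.263465682976585), np.float64(6.263465682976589)]
button_face [(array([395.7, 173.6]), 0.55)]
button_face [(array([239., 227.]), 0.53)]
    [0.524  0.212  0.1591] [np.float64(5.257194785520354), np.float64(5.257194785520395)]
lens [(array([351.1, 178.5]), 0.7)]
lens [(array([283.2, 219.1]), 0.84), (array([464.1, 232.4]), 0.47)]
    [0.5417 0.0999 0.1525] [np.float64(2.8921331180006016), np.float64(2.892133118000587)]
pendant [(array([350.1, 206.3]), 0.63)]
pendant [(array([175.9, 238.4]), 0.26)]
    [0.5513 0.2199 0.1494] [np.float64(138.9387941712892), np.float64(138.9387941712893)]
mandrel [(array([288. , 191.2]), 0.95)]
mandrel [(array([356.2, 250.7]), 0.75)]
    [ 0.4626 -0.0933 -0.0056] [np.float64(4.273458969763308), np.float64(4.273458969763342)]
tin_a [(array([ 0.745, -0.166,  0.   ]), 0.83), (array([ 0.746, -0.011,  0.   ]), 0.53)]
jar [(array([0.651, 0.358, 0.   ]), 0.94)]
pliers [(array([0.514, 0.416, 0.   ]), 0.78)]
tweezers [(array([ 0.499, -0.4  ,  0.   ]), 0.58)]
```

View pics/s.png

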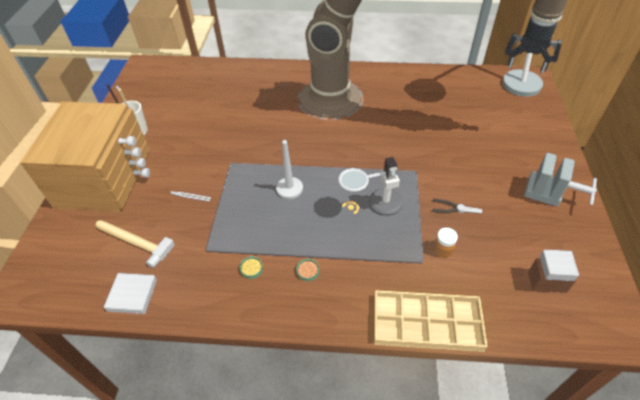

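View pics/t.png

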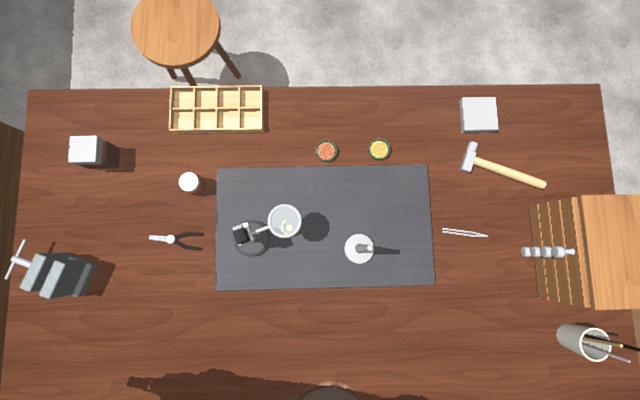

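The stand is left of the board's middle: foot at about (252,239) in top and lens at (284,220). The mandrel is well clear at (358,248). Next I'll fit x, y and yaw using the known heights.

```bash
cat > fit.py <<'E'
from h import *
from scipy.optimize import least_squares
M={"stand":(0,0,0),"grip":(.001,0,.1555),"button_face":(.025,0,.1515),"lens":(0,-.105,.1335)}
def model(p,n,up=0):
    l=M[n];c,s=np.cos(p[2]),np.sin(p[2])
    return np.array([p[0]+c*l[0]-s*l[1],p[1]+s*l[0]+c*l[1],.012+l[2]+(up if n!="stand" else 0)])
def fit(cs,up=0,x0=(.5,.205,.37)):
    obs=[(c,n,px(l[0]["point"]),l[0]["p"]) for c in cs for n in M for l in [landmark_of(c,n)] if l and l[0]["p"]>.3]
    f=lambda p:np.concatenate([(proj(c,model(p,n,up))-u)*w for c,n,u,w in obs])
    r=least_squares(f,x0,loss="soft_l1",x_scale=[.01,.01,.1])
    for c,n,u,w in obs: print(n,u.round(1),(proj(c,model(r.x,n,up))-u).round(1),round(w,2))
    return r.x
E
python3 - <<'E'
from fit import *
np.set_printoptions(precision=4,suppress=True)
a=read_camera("scene");b=read_camera("top")
p=fit((a,b));print(p,np.degrees(p[2]),"grip",model(p,"grip"))
ims=[]
for c,(x0,y0,x1,y1) in((a,(325,140,425,220)),(b,(210,190,310,270))):
    im=cv2.resize(c["color"][y0:y1,x0:x1,::-1],None,fx=5,fy=5,interpolation=cv2.INTER_CUBIC)
    def dr(X,col): u=(proj(c,X)-[x0,y0]+.5)*5; cv2.circle(im,tuple(int(v) for v in u),2,col,-1)
    R=lambda l:np.array([p[0]+np.cos(p[2])*l[0]-np.sin(p[2])*l[1],p[1]+np.sin(p[2])*l[0]+np.cos(p[2])*l[1],.012+l[2]])
    for t in np.linspace(0,6.28,40):
        dr(R((.05*np.cos(t),.05*np.sin(t),.016)),(0,255,255)); dr(R((.041*np.cos(t),-.105+.041*np.sin(t),.1335)),(0,0,255))
    for sx in(-.016,.016):
        for sy in(-.013,.013):
            for z in(.1255,.1775): dr(R((sx,sy,z)),(0,255,0) if z<.15 else (255,0,255))
    dr(model(p,"button_face"),(255,128,0)); ims.append(im)
cv2.imwrite("pics/o.png",cv2.resize(np.vstack(ims),(400*600//640 if 0 else 375,600)) if 0 else cv2.resize(np.hstack(ims),(800,320)))
E
```

```text
stand [384.4 200.3] [0.8 0.7] 0.85
grip [391.6 164. ] [-1.5  1. ] 0.74
button_face [394.5 172. ] [-1.4  0.1] 0.64
lens [350.2 179.7] [ 3.  -1.7] 0.58
stand [247.1 240.4] [ 4.  -0.5] 0.8
grip [243.3 233.9] [-3.1  3.6] 0.6
button_face [238.9 227.2] [-1.7  0.8] 0.48
lens [283.3 222.9] [ 0.2 -0.2] 0.91
[0.4983 0.2015 0.3407] 19.5210132714782 grip [0.4992 0.2018 0.1675]
```

View pics/o.png

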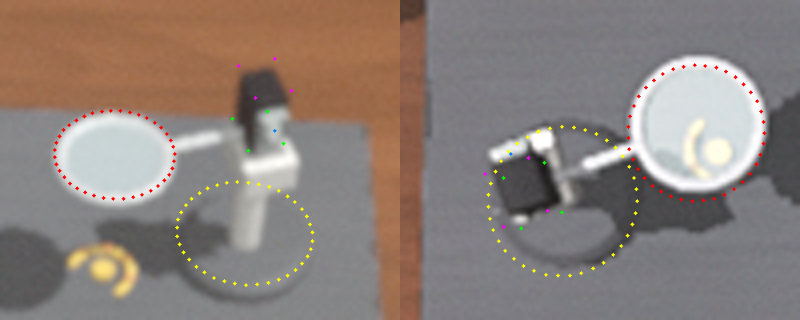

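The foot, head and lens overlays in the top view sit a few pixels off (about 5 to 8 mm). A closer crop should let me refine this by hand.

```bash
python3 - <<'E'
from h import *
a=read_camera("scene");b=read_camera("top")
ims=[]
for c,(x0,y0) in((a,(360,150)),(b,(225,210))):
    im=cv2.resize(c["color"][y0:y0+66,x0:x0+50,::-1],None,fx=8,fy=8,interpolation=cv2.INTER_CUBIC)
    for k in range(0,50,10): cv2.putText(im,str(x0+k),(k*8,10),0,.35,(0,255,255),1); cv2.line(im,(k*8,12),(k*8,20),(0,255,255),1)
    for k in range(10,66,10): cv2.putText(im,str(y0+k),(0,k*8),0,.35,(0,255,255),1)
    ims.append(im)
cv2.imwrite("pics/z.png",np.hstack(ims))
E
```

```text
(no output)
```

View pics/z.png

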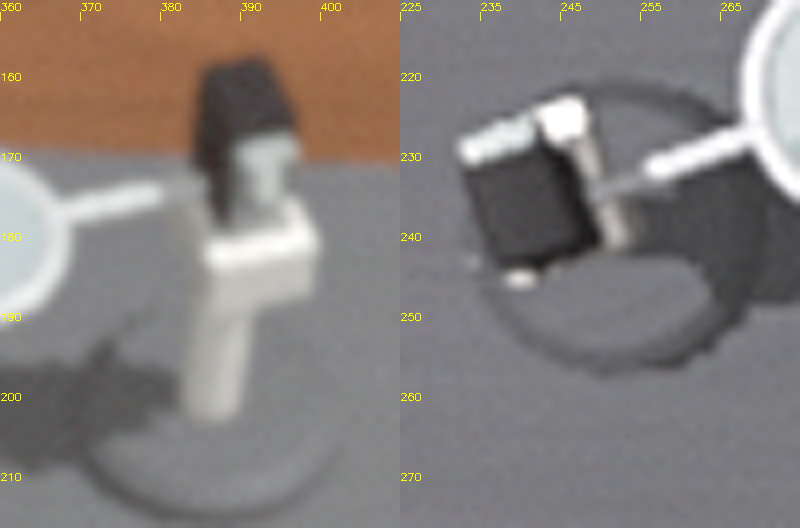

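```bash
python3 - <<'E'
from h import *
from scipy.optimize import least_squares
np.set_printoptions(precision=4,suppress=True)
a=read_camera("scene");b=read_camera("top")
O=[(b,(0,-.105,.1335),(284.5,220.75),1),(a,(0,-.105,.1335),(353.75,178.75),1),(b,(0,0,.012),(253,238.1),1),
(b,(.016,.013,.1775),(233.5,230.6),1),(b,(-.016,.013,.1775),(239.75,244.25),1),(a,(-.016,.013,.1775),(393.7,157.7),1),(a,(-.016,-.013,.1775),(385.2,158.7),1),(a,(0,0,.016),(386.5,201),.7)]
def W(p,l): c,s=np.cos(p[2]),np.sin(p[2]); return np.array([p[0]+c*l[0]-s*l[1],p[1]+s*l[0]+c*l[1],.012+l[2]])
for cs in ((a,b),(a,),(b,)):
    Q=[o for o in O if any(o[0] is c for c in cs)]
    r=least_squares(lambda p:np.concatenate([(proj(c,W(p,l))-np.array(u))*w for c,l,u,w in Q]),(.5,.2,.38),loss="soft_l1",x_scale=[.01,.01,.1])
    p=r.x;print(p[:2],np.degrees(p[2]),"grip",W(p,(.001,0,.1555)))
    for c,l,u,w in Q: print("  ",l,(proj(c,W(p,l))-np.array(u)).round(1))
    if len(cs)==2:
        s=get_state();R=np.array(s["ee_rot"]);d=W(p,(.001,0,.1555))-s["ee_pos"];print("tool shift cm",R.T@d*100)
        yt=np.array([np.cos(p[2]),np.sin(p[2]),0]);t=R.T@yt;print("spin deg to align tool y with +-x:",np.degrees(np.arctan2(-t[0],t[1])))
E
```

```text
[0.504  0.1995] 18.85996622015049 grip [0.505  0.1998 0.1675]
   (0, -0.105, 0.1335) [0. 0.]
   (0, -0.105, 0.1335) [-1.5  0.4]
   (0, 0, 0.012) [-1.8 -0.4]
   (0.016, 0.013, 0.1775) [-1.7 -0.3]
   (-0.016, 0.013, 0.1775) [-3.5 -0.6]
   (-0.016, 0.013, 0.1775) [-1.1 -2.1]
   (-0.016, -0.013, 0.1775) [-1.7 -1.3]
   (0, 0, 0.016) [-1.5 -2. ]
tool shift cm [-44.6791 -31.6322   8.2492]
spin deg to align tool y with +-x: 58.0871881996803
[0.5101 0.2034] 15.202240231094677 grip [0.5111 0.2036 0.1675]
   (0, -0.105, 0.1335) [-0.8  0.4]
   (-0.016, 0.013, 0.1775) [ 0.8 -0.3]
   (-0.016, -0.013, 0.1775) [0.1 0.1]
   (0, 0, 0.016) [-0.2 -0.3]
[0.5027 0.195 ] 20.230813998695126 grip [0.5037 0.1954 0.1675]
   (0, -0.105, 0.1335) [ 1.5 -0.5]
   (0, 0, 0.012) [-0.2 -0. ]
   (0.016, 0.013, 0.1775) [0.2 0.5]
   (-0.016, 0.013, 0.1775) [-1.3 -0. ]
```

Emit:
{"name": "move_arm", "arguments": {
  "plan": [
    [[-44.8, -31.7, -2, 57], [-44.8, -31.7, -2, 57], [-44.8, -31.7, -2, 57], [-44.8, -31.7, -2, 57], [-44.8, -31.7, -2, 57], [-44.8, -31.7, -2, 57], [-44.8, -31.7, -2, 57], [-44.8, -31.7, -2, 57]]
  ],
  "gripper": 8.54
}}

```text
clock: 2.4
ee_pos: [0.4079, 0.3087, 0.265]
ee_rot: [[-0.338, 0.941, 0.0], [0.941, 0.338, 0.001], [0.001, 0.001, -1.0]]
contact_force: [1.4, 0.2, -0.2]
grip_width: 0.0855
```

Emit:
{"name": "move_arm", "arguments": {
  "plan": [
    [[-13.6, 5.5, 0, 0], [-13.6, 5.5, 0, 0], [-13.6, 5.5, 0, 0], [-13.6, 5.5, 0, 0], [-13.6, 5.5, 0, 0]]
  ]
}}

```text
clock: 2.9
ee_pos: [0.5055, 0.2001, 0.2645]
ee_rot: [[-0.338, 0.941, -0.0], [0.941, 0.338, -0.0], [-0.0, -0.0, -1.0]]
contact_force: [-0.9, 1.7, -0.4]
grip_width: 0.0854
```

```bash
python3 - <<'E'
from h import *
np.set_printoptions(precision=4,suppress=True)
a=read_camera("scene");b=read_camera("top")
s=get_state();R=np.array(s["ee_rot"]);print(s["clock"],s["ee_pos"],R,s["joint_pos"],s["contact_force"])
ims=[]
for c,(x0,y0,x1,y1) in((a,(350,110,430,220)),(b,(205,180,285,290))):
    im=cv2.resize(c["color"][y0:y1,x0:x1,::-1],None,fx=5,fy=5,interpolation=cv2.INTER_CUBIC)
    for l in((0,0,.019),(0,.0427,.006),(0,-.0427,.006),(0,0,0)):
        u=(proj(c,np.array(s["ee_pos"])+R@np.array(l))-[x0,y0]+.5)*5; cv2.circle(im,tuple(int(v) for v in u),3,(0,0,255),-1)
    ims.append(im)
cv2.imwrite("pics/h.png",np.hstack(ims))
E
```

```text
3.0 [0.5042 0.2023 0.2644] [[-0.3425  0.9395 -0.0006]
 [ 0.9395  0.3426  0.0005]
 [ 0.0007 -0.0004 -1.    ]] [-0.8117  0.266   0.4211  1.7994 -0.1216  1.1019  0.0011] [-0.2687  0.6606  0.455 ]
```

View pics/h.png

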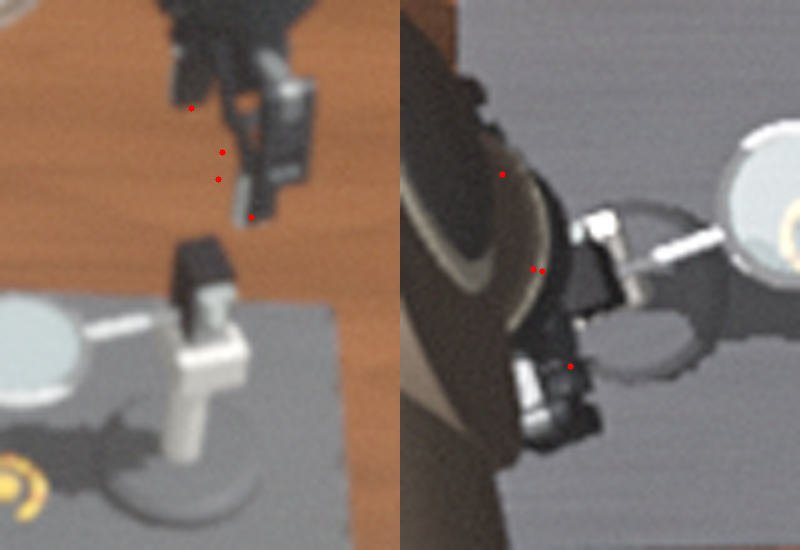

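The TCP, extrapolated down to grip height, lands at (202,295) in the scene crop, and the head's grip area is at about (204,288). The top crop agrees to within a few mm. I'll descend part way and look again.

Emit:
{"name": "move_arm", "arguments": {
  "plan": [
    [[-0.3, 0.1, 2, 0], [-0.3, 0.1, 4, 0], [-0.3, 0.1, 6, 0], [-0.3, 0.1, 8, 0], [-0.3, 0.1, 9, 0], [-0.3, 0.1, 9.6, 0], [-0.3, 0.1, 9.6, 0]]
  ]
}}

```text
clock: 3.7
ee_pos: [0.5065, 0.1993, 0.1683]
ee_rot: [[-0.342, 0.94, -0.001], [0.94, 0.342, -0.0], [0.0, -0.001, -1.0]]
contact_force: [-0.0, -0.6, 0.8]
grip_width: 0.0855
```

```bash
python3 - <<'E'
from h import *
np.set_printoptions(precision=4,suppress=True)
a=read_camera("scene");b=read_camera("top")
s=get_state();R=np.array(s["ee_rot"]);print(s["clock"],s["ee_pos"],s["contact_force"],s["wrist_torque"])
ims=[]
for c,(x0,y0,x1,y1) in((a,(365,130,415,196)),(b,(220,200,270,266))):
    im=cv2.resize(c["color"][y0:y1,x0:x1,::-1],None,fx=8,fy=8,interpolation=cv2.INTER_CUBIC)
    ims.append(im)
cv2.imwrite("pics/d.png",np.hstack(ims))
E
```

```text
3.8 [0.5072 0.1991 0.1693] [-0.1345  0.0285  0.1455] [-0.0673 -0.0344  0.0035]
```

View pics/d.png

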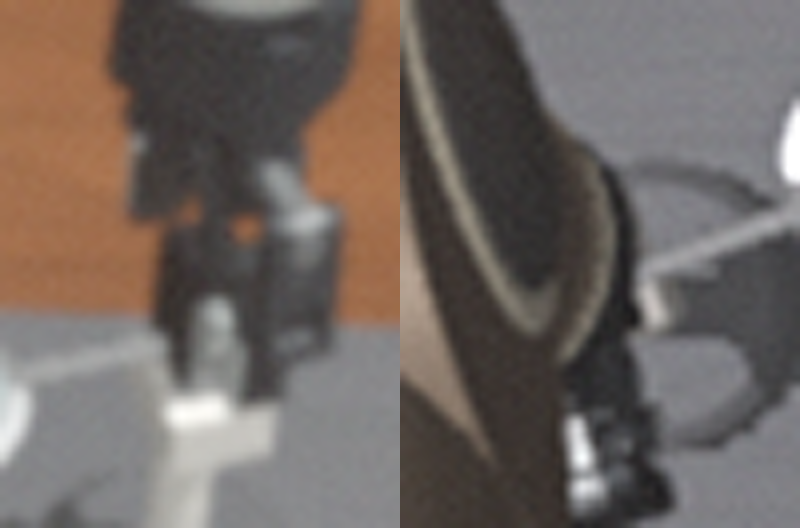

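Emit:
{"name": "move_arm", "arguments": {
  "plan": [
    [[0, 0, 0, 0], [0, 0, 0, 0], [0, 0, 0, 0], [0, 0, 0, 0], [0, 0, 0, 0]]
  ],
  "gripper": 5.0
}}

```text
clock: 4.3
ee_pos: [0.507, 0.1986, 0.1687]
ee_rot: [[-0.341, 0.94, 0.0], [0.94, 0.341, 0.0], [0.0, 0.0, -1.0]]
contact_force: [0.4, -0.3, -0.9]
grip_width: 0.0496
```

Emit:
{"name": "move_arm", "arguments": {
  "plan": [
    [[0, 0, 0, 0], [0, 0, 0, 0], [0, 0, 0, 0], [0, 0, 0, 0]]
  ],
  "gripper": 4.2
}}

```text
clock: 4.7
ee_pos: [0.5075, 0.1989, 0.1689]
ee_rot: [[-0.341, 0.94, 0.001], [0.94, 0.341, 0.001], [0.0, 0.001, -1.0]]
contact_force: [3.0, 0.7, 0.5]
grip_width: 0.0421
```

Emit:
{"name": "move_arm", "arguments": {
  "plan": [
    [[0, -0.2, 0, 0], [0, -0.2, 0, 0], [0, -0.2, 0, 0], [0, -0.2, 0, 0], [0, -0.2, 0, 0], [0, -0.2, 0, 0], [0, -0.2, 0, 0]]
  ],
  "gripper": 0
}}

```text
clock: 5.4
ee_pos: [0.5056, 0.1982, 0.1696]
ee_rot: [[-0.34, 0.94, 0.002], [0.94, 0.34, 0.002], [0.001, 0.002, -1.0]]
contact_force: [-1.1, 0.1, 6.8]
grip_width: 0.032
```

Emit:
{"name": "move_arm", "arguments": {
  "plan": [
    [[0, 0, -0.2, 0], [0, 0, -0.4, 0], [0, 0, -0.7, 0], [0, 0, -1.0, 0], [0, 0, -1.0, 0]]
  ]
}}

```text
clock: 5.9
ee_pos: [0.5055, 0.1982, 0.1791]
ee_rot: [[-0.341, 0.94, 0.001], [0.94, 0.341, 0.001], [0.0, 0.001, -1.0]]
contact_force: [3.3, 1.6, -2.9]
grip_width: 0.0322
```

The load is about 3 N, which matches the head's weight with the hook free. I'll keep pulling.

Emit:
{"name": "move_arm", "arguments": {
  "plan": [
    [[0, 0, -0.8, 0], [0, 0, -1.6, 0], [0, 0, -2.4, 0], [0, 0, -3.2, 0], [0, 0, -4.0, 0], [0, 0, -4.6, 0], [0, 0, -5.0, 0], [0, 0, -5.0, 0]]
  ]
}}

```text
clock: 6.7
ee_pos: [0.5054, 0.1982, 0.2292]
ee_rot: [[-0.341, 0.94, 0.001], [0.94, 0.341, 0.001], [0.0, 0.001, -1.0]]
contact_force: [4.5, 3.0, -1.9]
grip_width: 0.0322
```

Emit:
{"name": "move_arm", "arguments": {
  "plan": [
    [[0, 0, -0.5, 0], [0, 0, -1.0, 0], [0, 0, -1.5, 0], [0, 0, -2.0, 0], [0, 0, -2.5, 0], [0, 0, -3.0, 0], [0, 0, -3.0, 0]]
  ]
}}

```text
clock: 7.4
ee_pos: [0.5054, 0.1982, 0.2588]
ee_rot: [[-0.341, 0.94, 0.001], [0.94, 0.341, 0.0], [0.0, 0.001, -1.0]]
contact_force: [4.8, 2.8, -2.3]
grip_width: 0.032
```

```bash
python3 - <<'E'
from h import *
a=read_camera("scene");s=get_state();print(s["clock"],s["ee_pos"],s["contact_force"],s["grip_width"])
save(a,"m.png",(340,90,430,220),4)
E
```

```text
7.45 [0.50543358 0.19816395 0.25868514] [ 4.32641527  2.25363252 -2.58374098] 0.03192463380797112
```

View pics/m.png

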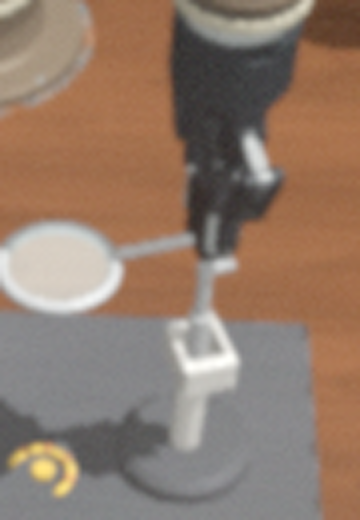

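The lens and head have come up with the gripper: the lens is at (62,265) in the crop and the rod shows above the collar. On to the second stop, slowly at the end.

Emit:
{"name": "move_arm", "arguments": {
  "plan": [
    [[0, 0, -0.6, 0], [0, 0, -1.2, 0], [0, 0, -1.8, 0], [0, 0, -2.4, 0], [0, 0, -2.9, 0], [0, 0, -3.3, 0], [0, 0, -3.6, 0], [0, 0, -3.6, 0]]
  ]
}}

```text
clock: 8.25
ee_pos: [0.5054, 0.1982, 0.2946]
ee_rot: [[-0.341, 0.94, 0.001], [0.94, 0.341, 0.0], [-0.0, 0.001, -1.0]]
contact_force: [5.5, 2.3, -2.0]
grip_width: 0.0321
```

Emit:
{"name": "move_arm", "arguments": {
  "plan": [
    [[0, 0, -0.1, 0], [0, 0, -0.2, 0], [0, 0, -0.3, 0], [0, 0, -0.4, 0], [0, 0, -0.4, 0], [0, 0, -0.4, 0]]
  ]
}}

```text
clock: 8.85
ee_pos: [0.5054, 0.1981, 0.2982]
ee_rot: [[-0.341, 0.94, 0.001], [0.94, 0.341, -0.0], [-0.0, 0.001, -1.0]]
contact_force: [6.1, 2.9, -4.1]
grip_width: 0.0322
```

Emit:
{"name": "move_arm", "arguments": {
  "plan": [
    [[0, 0, -0.1, 0], [0, 0, -0.2, 0], [0, 0, -0.3, 0], [0, 0, -0.3, 0], [0, 0, -0.3, 0]]
  ]
}}

```text
clock: 9.35
ee_pos: [0.5052, 0.1981, 0.3]
ee_rot: [[-0.341, 0.94, -0.0], [0.94, 0.341, -0.001], [-0.001, -0.001, -1.0]]
contact_force: [7.8, 3.6, -13.2]
grip_width: 0.0318
```

```bash
python3 - <<'E'
from fit import *
np.set_printoptions(precision=4,suppress=True)
a=read_camera("scene");b=read_camera("top");s=get_state();print(s["clock"],s["ee_pos"],s["contact_force"],s["grip_width"])
for n in("grip","lens"):
    L=[landmark_of(c,n) for c in(a,b)]
    for l in L: print(n,[(px(x["point"]).round(1),round(x["p"],2)) for x in l[:2]])
    if all(L): print(tri((a,b),[px(l[0]["point"]) for l in L]))
save(a,"f.png",(340,70,430,220),4)
E
```

```text
9.45 [0.5052 0.1981 0.3   ] [  7.2129   3.7952 -12.4003] 0.032257897123041564
grip [(array([394.3, 130.4]), 0.93)]
grip [(array([231.1, 233.1]), 0.73)]
(array([0.503 , 0.1981, 0.2955]), [np.float64(2.203472053718344), np.float64(2.2034720537183694)])
lens [(array([352.6, 147.7]), 0.67)]
lens [(array([279. , 213.5]), 0.57)]
(array([0.5433, 0.1001, 0.2691]), [np.float64(2.741255136809868), np.float64(2.7412551368099187)])
```

View pics/f.png

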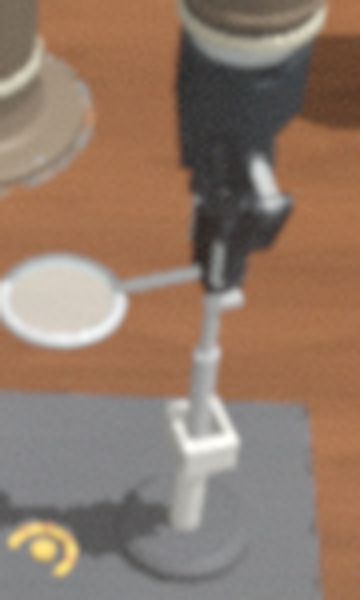

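The force has risen to 13 N at 130 mm of rise, so the second stop is reached. The thin rod and the middle tube both show in the picture. I'll hold briefly to check that nothing slips, then hand in.

Emit:
{"name": "move_arm", "arguments": {
  "plan": [
    [[0, 0, 0, 0], [0, 0, 0, 0], [0, 0, 0, 0], [0, 0, 0, 0]]
  ]
}}

```text
clock: 10.05
ee_pos: [0.5052, 0.1981, 0.3001]
ee_rot: [[-0.341, 0.94, -0.0], [0.94, 0.341, -0.001], [-0.001, -0.0, -1.0]]
contact_force: [8.3, 3.6, -12.9]
grip_width: 0.0324
```

```bash
python3 - <<'E'
from h import *
s=get_state();print(s["clock"],s["ee_pos"],s["contact_force"],s["grip_width"],s["joint_velocities"])
if s["contact_force"][2]<-6 and .030<s["grip_width"]<.036: print(finish_job())
E
```

```text
10.05 [0.50519403 0.19805971 0.30005282] [  8.26441874   3.55774831 -12.87109958] 0.03239873818969905 [ 2.93774286e-04  4.16240391e-05 -1.07913029e-04 -2.28164477e-04
 -3.86125185e-04  2.41548618e-03 -1.13454028e-03]
the job is handed in; nothing more can be done
None
```

I pinched the head with its button squeezed in while the post was down, then pulled it straight up about 130 mm to the second stop. I handed the job in at about 10 s, still gripping the head.

**Last checks:**
- **Stop reached:** the TCP held at z = 0.300 m with a steady downward load of about 13 N. On the way up the load was only 2–4 N.
- **Both stages out:** the final picture shows the thin rod and the middle tube extended. The networks put the grip point about 5 mm from the TCP.
- **No slip:** height, grip and load did not change during the hold, and joint speeds were near zero.
- **Rest of the bench:** I kept clear of it and the pendant looked unmoved in the last crop. I did not re-measure the other items.

**Disagreements:**
- **Grip width:** it read 32 mm, where 34 mm was expected with the button in. Because the head rose freely, I took the button as fully in.
- **Pull force:** the load while the second stage was rising was below the stated 5–10 N.
- **Camera fits:** the two cameras differed by about 8 mm in y and 7 mm in x on where the stand is. I took a position between them and shifted it 2 mm after the first contact force.
- **Side load:** about 9 N sideways remained on the tool at the end.

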